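# Set the ratchet and clamp the carved panel

### The arm

A 6-joint arm with a two-finger parallel gripper is mounted at the origin on the work surface. World frame = base frame: x ahead of the robot, y to its left, z up, the work surface at z = 0. Lengths are in m, angles in rad, forces in N, time in s.
With the tool pointing down it reaches from about 0.375 to 0.975 m from the base axis. Payload 3.8 kg.
Tool frame: the origin (TCP) lies midway between the tips of the shut fingers; the grasp point (between the pads) lies 19 mm behind it; z points along the fingers, y is the line along which they close (so a half turn about z gives the same grasp; the last joint's range is limited). The gripper opens to 88 mm and grips with 3 to 60 N. Pads are 18 mm wide; open, the fingers measure 123 mm over their backs; the gripper's body (75 mm by 187 mm) begins 45 mm behind the grasp point.
Start: joints at [1.1, 0.264, 1.604, -0, 1.274, -0.037], TCP at [0.284, 0.612, 0.239] pointing down, gripper open.
Joint ranges: [-2.63, 2.63], [-0.94, 2.18], [0.31, 2.57], [-1.31, 4.45], [0, 2.66], [-2.55, 2.55]. Speed limits (rad/s): [2.57, 2.57, 3.14, 3.14, 3.14, 3.14].

### API

Orientations are given as a rotation vector (axis times angle).
In Python, from cell import manip, inverse_kinematics, cams, order gives the robot as it stands. Calls block until the motion is done:
- manip.move_pose(position, orientation): joint-space move of the TCP to a pose.
- manip.move_linear(position, rate=0.15, rot=None): straight line of the TCP; rot=None keeps the orientation; rate is the mean speed in m/s.
- manip.set_joints(angles): joint-space move.
- manip.set_gripper(opening, force=None): finger opening in m; force is the grip in N (None keeps the last); returns when the fingers have stopped.
- manip.dwell(seconds).
- inverse_kinematics(position, orientation): joint angles nearest the present ones, or None.
- manip.state(): the state.
- cams.capture(name): name is "scene" or "top" or "wrist"; returns a dict with "image" (400x640x3 uint8, blue, green, red), "z_map" (400x640 float32, m along the optical axis (not along the pixel's ray), 0 where there is no reading), "intrinsics" (3x3 intrinsics, pixels), "position" and "orientation" of the camera in the world; the wrist camera has in their place "T_tool_cam" (4x4, takes a point from camera to tool coordinates, whose origin is the TCP and whose axes are the flange's). Camera axes: x right, y down, z forward; pixel columns grow to the right and rows downward; lengths in m; the calibration is good to about 2 mm. A picture is of the moment at which its call begins: read the wrist's pose just before it.
A pose or a line that the arm cannot do raises manip.IKError and nothing moves.
- order.close_job(): hands the job in; it is judged then, once.
The state is a dict: "clock": time; "joint_pos": joint angles; "joint_velocities": joint speeds; "tau": joint torques, N m; "tool_pos": TCP position; "tcp_rot": TCP orientation; "contact_force": force on the tool from outside, world axes, zero at the start; "moment": the same for the moment, N m; "gripper_width": finger opening in m; "grasp_force": force on a finger pad.
Only numpy, scipy, OpenCV 4.12 (cv2) and the standard library are available. Lean on these libraries where they do the work, as an engineer would, in place of code of your own. Each camera call takes 0.05 s, during which the arm holds its last target. There are 200 camera calls.

### The job

Clamp the carved panel in the green bench vise: its ratchet was left set to loosen, so push the small red direction lever over to the tightening side, then swing the handle back and feel that it clicks round freely without the jaw following. Now work the handle until the cork pad holds the panel firmly against the stop, gently enough not to crush the carving, and let go; leave the other tools where they lie.

Things in the scene. Friction and masses are not known exactly. Their poses are not given: they have to be found in the camera images.
- vise: Green bench vise, bolted down, bed 150 x 370 x 12 mm (x -55 to 95, y -80 to 290). Origin: on the bench under the upright axis of the ratchet (toothed steel wheel, 90 mm across, 20 teeth); z up. Its jaw slides along +y to close and stays put when the handle is let go. Apart from handle, lever, knob and the hub cap on the axis (99 mm), nothing on it is higher than 75 mm.
- handle (a joint): Dark steel handle arm turning about the ratchet axis, -0.6 to 0.6 rad (hard stops); starts near 0.6, stays where left. At 0 it points along the vise's -x; growing = anticlockwise from above, its end going to the vise's -y. Lever on tighten: growing angle closes the jaw, 20 mm per rad after up to 0.32 rad lost motion; the way back clicks free. Lever on loosen: shrinking angle opens the jaw.
- handle_grip (a point): Middle of the pale wooden knob at the handle's end, 165 mm from the axis: upright, round, 26 mm thick, 92 to 152 mm above the bench, spins freely; this point at 125 mm. Push on the move: 1 to 3 N clicking free; 7 N unloaded jaw; 9.5 N just firm; 11 to 12 N good; over 14 N crushed; 2 to 3 N less when stopped mid-stroke. Takes several strokes. Arm below it: 22 mm wide, top at 90 mm.
- lever (a joint): Red direction lever, rad: 0 = loosen, 0.34 = dead centre, 0.68 = tighten; a spring snaps it to either side. Its upright pin sits on the handle arm 62 mm from the ratchet axis. Push its tab towards the vise's -y (the way the handle angle grows) to tighten: 3 to 5 N, the handle giving way until on its 0.6 stop. It may rest at 0.45 to 0.68 while the pawl is on a tooth: well set too.
- lever_tip (a point): Upright red tab at the lever's end: 8 mm wide across the handle arm, 12 mm along it, 96 to 130 mm above the bench, 30 mm from the lever's pin on the knob's side (90 mm from the ratchet axis, 10 mm to either side of the arm's middle line when set). This point is at height 118 mm.
- pad: Cork-faced pad of the moving jaw, 110 x 8 x 32 mm (vise x, y, z), carried on the jaw by two stiff springs (8 N per mm, 8 mm gap to the green jaw behind it: it closes by 2.5 mm when firm, by half when good, by 7 mm when crushing). Origin: on the ratchet axis at the start, then moving with the pad along the vise's y. The jaw has 16 to 28 mm to go before the panel is pinched.
- pad_face (a point): Centre of the cork face that presses on the panel, 32 mm above the bench.
- stop: Green block on the vise bed that the panel is pressed against, 130 x 25 x 40 mm (vise x, y, z), bolted down; origin under its centre, at height 12 mm; its face towards the pad is 12.5 mm from its origin along its -y.
- panel: Pale wooden panel with a carved rosette, 140 x 100 x 28 mm (x, y, z), lying loose on the bed between pad and stop with a gap on both sides; origin under its centre, at height 12 mm.
- gouge_pale: Gouge with a pale wooden handle, lying on the bench, 235 mm long along its x (handle to -x), 28 mm thick; origin at the ferrule, on the bench. Bystander.
- gouge_dark: Gouge with a dark wooden handle, same size and origin. Bystander.
- mallet: Round carver's mallet of dark wood standing on its head, 92 mm across, 240 mm high; origin under its centre. Bystander.
- wax_jar: Amber wax jar with a brass cap, 68 mm across, 60 mm high; origin under its centre. Bystander.
- leaf_block: Block with a carved leaf, 100 x 70 x 28 mm; origin under its centre. Bystander.
- bench_brush: Bench brush lying along its x, about 200 mm long; origin under its middle. Bystander.
There are look-alikes about, which are no part of the job. What is shaped like the panel but pink or purple is not meant.

How it is judged:
On the way, in this order (a step that is already met when the one before it is completed fails the run):
1. the direction lever is pushed over to the tightening side (value of joint lever above 0.4 rad), for 0.1 s.
2. the handle is swung back, to below 0.15 rad, free-wheeling: the pad has moved less than 5 mm from its start (value of joint handle below 0.15 rad and distance of pad_face from where it was at the start of the episode below 0.005 m and value of joint lever above 0.4 rad), for 0.1 s.
At the end, for the whole second after the job is handed in: The panel lies flat and square (within 0.05 rad) and at rest between pad and stop; the pad presses on it with more than 18 N and it presses on the stop with more than 15 N; the lever is still on the tightening side (past 0.40 rad); the handle may stand anywhere (contact force between pad and panel above 18 N and contact force between stop and panel above 15 N and angle between panel's own z axis and vertical below 0.05 rad and angle between the y axis of panel and the y axis of stop, either way round below 0.05 rad and value of joint lever above 0.4 rad and linear speed of each of panel, pad below 0.01 m/s); the robot touches nothing.
It fails at once if the panel is crushed: the pad presses on it with more than 58 N (contact force between pad and panel above 58 N).
It fails at once if a bystander (gouge, mallet, wax jar, leaf block or brush) is shoved more than 40 mm (distance of any of gouge_pale, gouge_dark, mallet, wax_jar, leaf_block, bench_brush from where it was at the start of the episode above 0.04 m).
It also fails if it takes over 59 s, if anything falls off the work surface, if the arm or the gripper's body presses on something with over 40 N, if the wrist force passes 120 N, or if a joint passes its speed limit or range.

## Working session

There is one attempt and no reset: what is moved stays moved. The work goes in short steps, each a Python script; the robot and the scene stay as the last script left them, time stands still between calls to the robot, and variables do not carry over. Pictures are saved under pics/ and viewed, at most 10 in all, crops included, and the job is handed in when it is done.

```bash
ls; mkdir -p pics; cat > h.py <<'E'
from cell import manip, inverse_kinematics, cams, order
import numpy as np, cv2
from scipy.spatial.transform import Rotation as R
def Rm(o):
    o=np.array(o,float)
    if o.shape==(3,3): return o
    return R.from_quat(o).as_matrix() if o.size==4 else R.from_rotvec(o).as_matrix()
def pts(c):
    K=np.array(c['intrinsics']);z=c['z_map'];v,u=np.mgrid[:400,:640]
    P=np.stack([(u-K[0,2])/K[0,0]*z,(v-K[1,2])/K[1,1]*z,z],-1)
    return P@Rm(c['orientation']).T+np.array(c['position'])
E
python3 - <<'E'
from h import *
for n in("top","scene"):
    c=cams.capture(n);cv2.imwrite(f'pics/{n}0.png',c['image']);print(n,c['position'],c['orientation'],c['intrinsics'])
    np.savez(f'/tmp/{n}0.npz',P=pts(c),im=c['image'])
print(manip.state())
E
```

```text
pics
top [ 0.23378792 -0.0170001   1.17557084] [-2.1613128   2.03803268 -0.23119443] [[379.63189039   0.         318.31347824]
 [  0.         379.63189039 205.17468055]
 [  0.           0.           1.        ]]
scene [ 1.16752625 -0.69209933  0.7225859 ] [-2.02207894 -0.80361985  0.47299087] [[367.49387357   0.         318.41507838]
 [  0.         367.49387357 196.54460473]
 [  0.           0.           1.        ]]
{'clock': 0.1, 'joint_pos': array([ 1.10009010e+00,  2.64666106e-01,  1.60519330e+00, -2.93561008e-05,
        1.27372433e+00, -3.69046898e-02]), 'joint_velocities': array([ 0.00029838, -0.00225564, -0.0032802 , -0.00045877, -0.00149558,
        0.00105709]), 'tau': array([ 5.41807094e-04, -5.03619719e+01, -3.58070648e+01,  7.31637958e-02,
        2.32522498e-02, -3.40294423e-05]), 'tool_pos': array([0.28344556, 0.61190985, 0.23754425]), 'tcp_rot': array([-6.75968173e-01, -3.06752211e+00,  3.03799835e-03]), 'contact_force': array([-0.27814649, -0.35623825, -0.49575085]), 'moment': array([ 0.03198816, -0.09265636,  0.05270703]), 'grasp_force': 0.0, 'gripper_width': 0.08834753630875544}
```

View pics/top0.png

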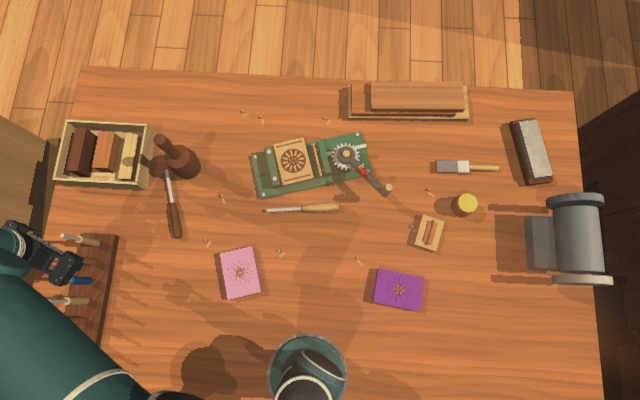

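View pics/scene0.png

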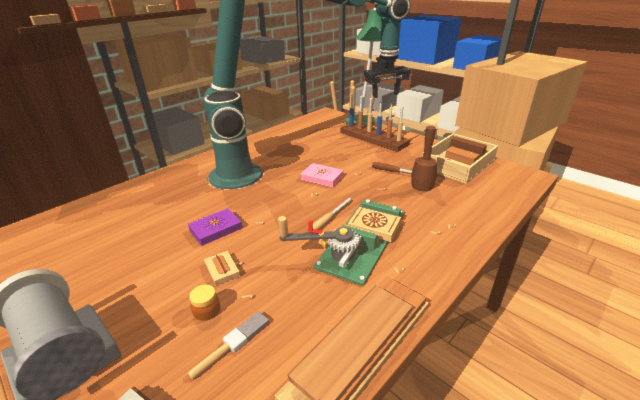

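The top view shows the vise at (310,165), with the ratchet hub at (346,154), red lever at (363,172), knob at (389,187), and the panel at (293,161). The pale gouge lies at (300,208), close to the vise. The scene view agrees.

```bash
python3 - <<'E'
from h import *
d=np.load('/tmp/top0.npz');P=d['P'];im=d['im'];hsv=cv2.cvtColor(im,cv2.COLOR_BGR2HSV)
def m(lo,hi,box):
    k=cv2.inRange(hsv,lo,hi);b=np.zeros_like(k);x0,y0,x1,y1=box;b[y0:y1,x0:x1]=1;return (k*b)>0
g=m((40,60,30),(95,255,255),(240,120,380,205))
q=P[g];q=q[(q[:,2]<.03)];print('green',len(q),q.mean(0))
r=cv2.minAreaRect((q[:,:2]*1000).astype(np.float32));print(r,cv2.boxPoints(r))
red=m((0,190,120),(8,255,255),(352,160,380,185))|m((174,190,120),(180,255,255),(352,160,380,185))
print('red',red.sum(),P[red].mean(0),np.argwhere(red).mean(0)); print(np.round(P[red],3)[:20])
Z=P[...,2]
v,u=np.mgrid[:400,:640]
k=(Z>.13)&(Z<.165)&(u>375)&(u<400)&(v>175)&(v<200);print('knob',k.sum(),P[k].mean(0))
k=(Z>.09)&(Z<.11)&(u>335)&(u<356)&(v>142)&(v<165);print('hub',k.sum(),P[k].mean(0))
k=(Z>.075)&(u>330)&(u<400)&(v>140)&(v<200);print(np.round(Z[145:195:4,335:400:5],3))
k=(Z>.034)&(Z<.05)&(u>265)&(u<320)&(v>130)&(v<190);q=P[k];r=cv2.minAreaRect((q[:,:2]*1000).astype(np.float32));print('panel',r,q.mean(0))
crop=im[120:220,230:410];cv2.imwrite('pics/crop0.png',cv2.resize(crop,None,fx=4.4,fy=4.4,interpolation=cv2.INTER_CUBIC))
s=np.load('/tmp/scene0.npz');P=s['P'];Z=P[...,2]
k=(Z>.1)&(Z<.165)&(u>272)&(u<292)&(v>212)&(v<242);print('knob scene',k.sum(),P[k].mean(0))
hs=cv2.cvtColor(s['im'],cv2.COLOR_BGR2HSV);k=((hs[...,0]<5)|(hs[...,0]>174))&(hs[...,1]>190)&(hs[...,2]>120)&(u>300)&(u<330)&(v>210)&(v<240)
q=P[k];print('red scene',len(q),np.median(q[q[:,2]>.1],0),np.median(q,0))
E
```

```text
green 677 [ 0.6649588  -0.02053255  0.01078624]
((634.91552734375, 28.1060791015625), (142.10916137695312, 368.8701477050781), 17.7236385345459) [[ 511.08664  182.15625]
 [ 623.3803  -169.20584]
 [ 758.7444  -125.94409]
 [ 646.45074  225.418  ]]
red 21 [ 0.59001845 -0.12927068  0.10492107] [170.61904762 362.76190476]
[[ 0.603 -0.124  0.1  ]
 [ 0.602 -0.122  0.093]
 [ 0.6   -0.125  0.098]
 [ 0.6   -0.127  0.1  ]
 [ 0.597 -0.122  0.098]
 [ 0.597 -0.125  0.099]
 [ 0.597 -0.128  0.097]
 [ 0.594 -0.125  0.097]
 [ 0.594 -0.128  0.097]
 [ 0.595 -0.131  0.094]
 [ 0.592 -0.128  0.096]
 [ 0.592 -0.131  0.096]
 [ 0.587 -0.128  0.099]
 [ 0.589 -0.131  0.094]
 [ 0.588 -0.134  0.1  ]
 [ 0.578 -0.133  0.131]
 [ 0.578 -0.136  0.129]
 [ 0.585 -0.131  0.099]
 [ 0.576 -0.134  0.128]
 [ 0.575 -0.136  0.13 ]]
knob 72 [ 0.52870658 -0.19708201  0.14524864]
hub 131 [ 0.64094798 -0.07988304  0.09360026]
[[ 0.009  0.011  0.07   0.067  0.012  0.051  0.052  0.002 -0.002  0.
  -0.001  0.001 -0.001]
 [ 0.075  0.086  0.091  0.092  0.072  0.042  0.009 -0.002 -0.004 -0.001
   0.001  0.002 -0.005]
 [ 0.068  0.091  0.
[... 623 characters left out ...]
0.001
  -0.005 -0.005 -0.003]
 [ 0.007  0.009  0.    -0.001 -0.    -0.001  0.001  0.088  0.091  0.002
  -0.    -0.004  0.002]
 [-0.003 -0.001 -0.001 -0.    -0.001 -0.    -0.002 -0.001  0.086  0.088
   0.14   0.151  0.003]
 [-0.005  0.001 -0.007 -0.007  0.001 -0.001 -0.003 -0.004 -0.004  0.089
   0.144  0.15  -0.001]
 [-0.002  0.001 -0.004  0.001 -0.003 -0.002 -0.003  0.     0.003  0.084
   0.127  0.109 -0.001]]
panel ((632.5558471679688, 82.09074401855469), (141.08934020996094, 167.22409057617188), 17.243404388427734) [0.62867516 0.08539641 0.04023893]
knob scene 176 [ 0.53981753 -0.20380607  0.13061541]
red scene 62 [ 0.58129652 -0.13967125  0.11229802] [ 0.58244126 -0.13850747  0.10232463]
```

View pics/crop0.png

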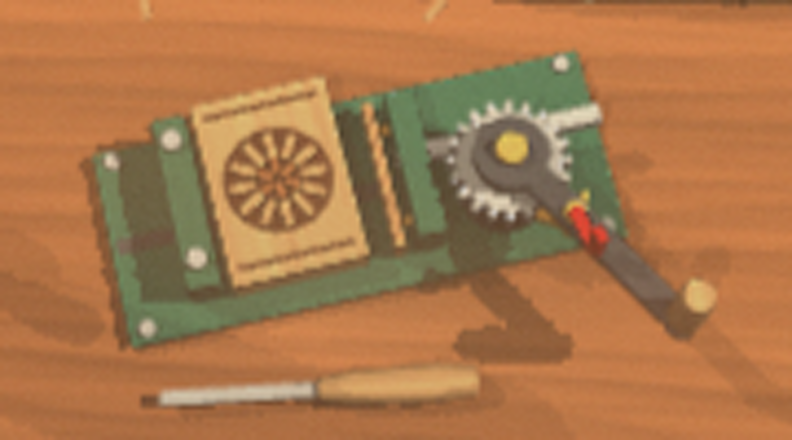

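The crop shows the tab on the loosen side of the arm, at (590,230). The hub, bed and knob fits agree: vise origin is about (0.643,-0.080) with yaw 0.309. Next I'll check reach and look from close by.

```bash
cat >> h.py <<'E'
O=np.array([.643,-.080]);YAW=.309
def dirs(th):
    p=YAW+np.pi+th; return np.array([np.cos(p),np.sin(p)]),np.array([-np.sin(p),np.cos(p)])
def rot(th,s=1):
    a,t=dirs(th);y=s*np.r_[t,0];z=np.array([0,0,-1.]);return R.from_matrix(np.c_[np.cross(y,z),y,z]).as_rotvec()
def pos(th,r,off,z):
    a,t=dirs(th);return np.r_[O+r*a+off*t,z]
def wrist(name):
    s=manip.state();c=cams.capture("wrist");T=np.eye(4);T[:3,:3]=R.from_rotvec(s['tcp_rot']).as_matrix();T[:3,3]=s['tool_pos']
    W=T@np.array(c['T_tool_cam']);c['position']=W[:3,3];c['orientation']=W[:3,:3]
    cv2.imwrite(f'pics/{name}.png',c['image']);np.savez(f'/tmp/{name}.npz',P=pts(c),im=c['image']);return c
E
python3 - <<'E'
from h import *
best={}
for s in(1,-1):
    for th in(-.6,0,.6):
        q=inverse_kinematics(pos(th,.165,0,.107),rot(th,s));print(s,th,None if q is None else np.round(q,2))
    q=[inverse_kinematics(pos(th,.165,0,.107),rot(th,s)) for th in(-.6,.6)]
    best[s]=9 if any(x is None for x in q) else max(abs(x[5]) for x in q)
s=min(best,key=best.get);print(s)
manip.set_gripper(.0)
manip.move_pose(pos(.55,.10,-.05,.30),rot(.55,s))
c=wrist('w1');st=manip.state();print(st['clock'],st['tool_pos'],st['contact_force'])
E
```

```text
1 -0.6 [-0.12  0.03  2.13 -0.    0.98  1.74]
1 0 [-0.31  0.06  2.1  -0.    0.98  0.95]
1 0.6 [-0.41  0.2   1.93  0.    1.    0.25]
-1 -0.6 [-0.12  0.03  2.13 -0.    0.98 -1.4 ]
-1 0 [-0.31  0.06  2.1  -0.    0.98 -2.19]
-1 0.6 None
1
4.2083 [ 0.54003209 -0.12233794  0.29985832] [ 0.92424982  0.89390881 -1.20532718]
```

View pics/w1.png

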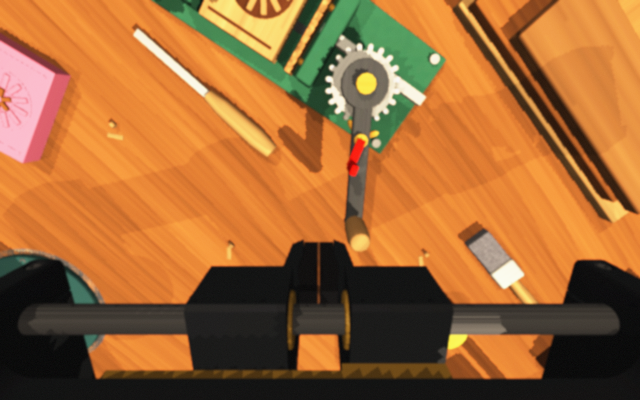

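The wrist view shows the hub at (367,82), the tab at about (355,160) on the left (loosen) side, and the knob at (358,238). I'll cast rays onto their known heights.

```bash
python3 - <<'E'
from h import *
d=np.load('/tmp/w1.npz');P=d['P'];im=d['im'];hsv=cv2.cvtColor(im,cv2.COLOR_BGR2HSV);Z=P[...,2];v,u=np.mgrid[:400,:640]
H,S,V=hsv[...,0].astype(int),hsv[...,1],hsv[...,2]
b=lambda x0,y0,x1,y1:(u>=x0)&(u<x1)&(v>=y0)&(v<y1)
hub=(H>20)&(H<35)&(S>150)&(V>150)&b(345,65,390,105);print('hub',hub.sum(),P[hub].mean(0))
red=((H<6)|(H>174))&(S>200)&(V>120)&b(335,130,380,185);print('red',red.sum());q=P[red];q=q[q[:,2]>.125];print(len(q),q.mean(0),np.ptp(q,0))
k=(Z>.145)&(Z<.158)&b(335,215,385,255);q=P[k];print('knob',len(q),q.mean(0),np.ptp(q,0))
kn=q.mean(0)[:2];h=P[hub].mean(0)[:2];w=kn-h;print(np.hypot(*w),np.arctan2(w[1],w[0])-YAW+np.pi)
g=(H>40)&(H<95)&(S>60)&(Z<.02)&(Z>.004)&b(150,0,450,200)
w2=P[red&(Z>.125)].mean(0)[:2]-h;a=w/np.hypot(*w);print('tab r,off',w2@a,w2@np.array([-a[1],a[0]]))
E
```

```text
hub 352 [ 0.64500147 -0.07828907  0.09885078]
red 310
74 [ 0.57650785 -0.13562787  0.13298919] [0.01890301 0.07780665 0.32003178]
knob 329 [ 0.53305999 -0.19748412  0.149537  ] [0.0224293  0.02175113 0.00752558]
0.16351866544415322 0.507770056364647
tab r,off 0.08868576547427676 -0.010674685458920682
```

```bash
sed -i 's/^O=.*/O=np.array([.645,-.0785]);YAW=.309/' h.py; python3 - <<'E'
from h import *
th=.51;a,t=dirs(th)
manip.move_pose(pos(th,.089,-.045,.16),rot(th));manip.move_linear(pos(th,.089,-.045,.106))
manip.dwell(.2);f0=manip.state()['contact_force'][:2]
mx=0
for off in np.arange(-.036,.006,.003):
    manip.move_linear(pos(th,.089,off,.106),rate=.05);s=manip.state();f=-(s['contact_force'][:2]-f0)@t
    print(round(off,3),round(f,2),round(-(s['contact_force'][:2]-f0)@a,2),round(s['clock'],1))
    mx=max(mx,f)
    if f>12 or (mx>2.5 and off>-.012 and f<.4*mx): break
manip.move_linear(pos(th,.089,-.06,.106));manip.move_linear(pos(th,.100,-.06,.30))
manip.move_pose(pos(.55,.10,-.05,.30),rot(.55))
wrist('w2');print(manip.state()['clock'])
E
python3 - <<'E'
import cv2;cv2.imwrite('pics/w2c.png',cv2.resize(cv2.imread('pics/w2.png')[40:280,260:460],None,fx=2.5,fy=2.5))
E
```

```text
-0.036 0.89 -0.18 5.9
-0.033 0.45 -0.14 6.1
-0.03 0.05 0.38 6.4
-0.027 -0.21 -1.02 6.6
-0.024 0.52 -0.29 6.9
-0.021 1.71 -0.99 7.1
-0.018 1.4 -1.27 7.4
-0.015 1.29 -0.06 7.6
-0.012 -0.86 0.36 7.9
-0.009 -0.43 0.21 8.1
-0.006 0.03 -0.17 8.4
-0.003 4.28 0.18 8.6
0.0 11.3 0.53 8.9
0.003 17.86 0.63 9.1
11.425
```

View pics/w2c.png

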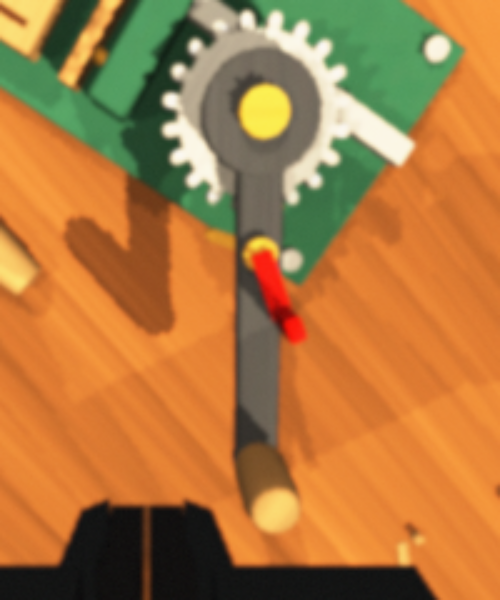

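The lever is past centre: the tab now sits on the right of the arm at (295,325). Next I'll re-measure the knob, cage it and swing back.

```bash
cat >> h.py <<'E'
def arc(th0,th1,off=0.,step=.12,rate=.15,r=.165,z=.107):
    n=max(1,int(np.ceil(abs(th1-th0)/step)))
    for th in np.linspace(th0,th1,n+1)[1:]: manip.move_linear(pos(th,r,off,z),rate=rate,rot=rot(th))
def force(th,n=6):
    f=[]
    for _ in range(n): manip.dwell(.02);f.append(manip.state()['contact_force'][:2])
    a,t=dirs(th);f=np.mean(f,0);return np.array([f@t,f@a])
def measure(name):
    d=np.load(f'/tmp/{name}.npz');P=d['P'];Z=P[...,2];v,u=np.mgrid[:400,:640]
    k=(Z>.145)&(Z<.158)&(u>300)&(u<450)&(v>150)&(v<260);q=P[k][:,:2];w=q.mean(0)-O
    return np.hypot(*w),np.arctan2(w[1],w[0])+np.pi-YAW,np.ptp(q,0)
E
python3 - <<'E'
from h import *
r,th,e=measure('w2');print(r,th,e)
manip.set_gripper(.044)
manip.move_pose(pos(th,.165,0,.19),rot(th));manip.move_linear(pos(th,.165,0,.107),rate=.08)
f0=force(th);manip.set_gripper(.032);print(f0,force(th),manip.state()['gripper_width'],manip.state()['clock'])
arc(th,.2);print(force(.2)-f0);arc(.2,-.1);print(force(-.1)-f0,manip.state()['clock'],manip.state()['tool_pos'],pos(-.1,.165,0,.107))
E
```

```text
0.16315362917663553 0.575975512989096 [0.02208095 0.02163149]
[-0.0355143   0.19884258] [ 0.06352501 -0.17397978] 0.03225939106168288 14.5917
[-0.03836601 -0.16762724]
[ 0.35085854 -0.5612407 ] 16.5667 [ 0.48410584 -0.11352915  0.10714518] [ 0.48359058 -0.11273449  0.107     ]
```

```bash
cat >> h.py <<'E'
def stroke(th0,th1,f0,coarse=.06,fine=.02,slow=6.2,stop=8.6):
    th=th0;L=[];f=0
    while th<th1-1e-6:
        th=min(th1,th+(fine if f>slow else coarse))
        arc(th-.05,th,step=1,rate=.1) if 0 else manip.move_linear(pos(th,.165,0,.107),rate=.08,rot=rot(th))
        f=-(force(th,4)-f0)[0];L.append((round(th,2),round(f,1)))
        if f>=stop: break
    print(L,round(manip.state()['clock'],1));return th,f
E
python3 - <<'E'
from h import *
arc(-.1,-.56);f0=force(-.56);print(f0,manip.state()['clock'])
arc(-.56,-.5,.0);stroke(-.5,.52,force(-.56)*0,coarse=.1)
E
```

```text
[-0.12391828  0.03859657] 17.7667
[(-0.4, np.float64(0.2)), (-0.3, np.float64(-0.5)), (-0.2, np.float64(5.5)), (-0.1, np.float64(5.4)), (-0.0, np.float64(5.8)), (0.1, np.float64(5.1)), (0.2, np.float64(5.0)), (0.3, np.float64(5.6)), (0.4, np.float64(4.8)), (0.5, np.float64(5.2)), (0.52, np.float64(6.1))] 22.7
```

```bash
sed -i 's/force(th,4)-f0/force(th,6)-f0/' h.py; python3 - <<'E'
from h import *
arc(.52,-.56,rate=.2);f0=force(-.56);print(f0,manip.state()['clock'])
arc(-.56,-.34,step=.3);stroke(-.34,.5,f0,coarse=.05,slow=6.7,stop=9.2)
E
```

```text
[-0.05548427  0.28732602] 25.4
[(-0.29, np.float64(4.2)), (-0.24, np.float64(5.1)), (-0.19, np.float64(5.7)), (-0.14, np.float64(5.3)), (-0.09, np.float64(5.1)), (-0.04, np.float64(5.6)), (0.01, np.float64(5.5)), (0.06, np.float64(5.3)), (0.11, np.float64(5.8)), (0.16, np.float64(6.2)), (0.21, np.float64(7.4)), (0.23, np.float64(8.1)), (0.25, np.float64(8.6)), (0.27, np.float64(9.2))] 30.7
```

```bash
python3 - <<'E'
from h import *
th=.30;manip.move_linear(pos(th,.165,0,.107),rate=.05,rot=rot(th));print(force(th,10))
manip.move_linear(pos(th,.165,-.003,.107),rate=.05);print(force(th))
manip.set_gripper(.044);s=manip.state();print(s['tool_pos'])
manip.move_linear(pos(th,.165,-.001,.2));manip.move_pose(pos(.3,.13,-.06,.32),rot(.3))
wrist('w3');c=cams.capture('top');cv2.imwrite('pics/top3.png',cv2.resize(c['image'][110:230,230:410],None,fx=4.4,fy=4.4,interpolation=cv2.INTER_CUBIC));print(manip.state()['clock'])
E
```

```text
[-9.44569818  0.09404274]
[-7.61237408 -0.03872882]
[ 0.50766197 -0.17055955  0.10655934]
33.3167
```

View pics/w3.png

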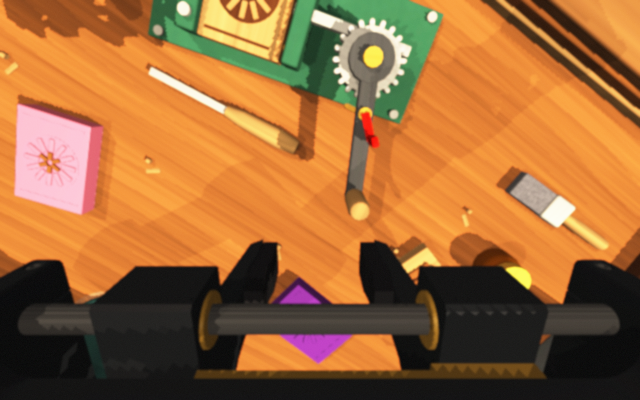

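View pics/top3.png

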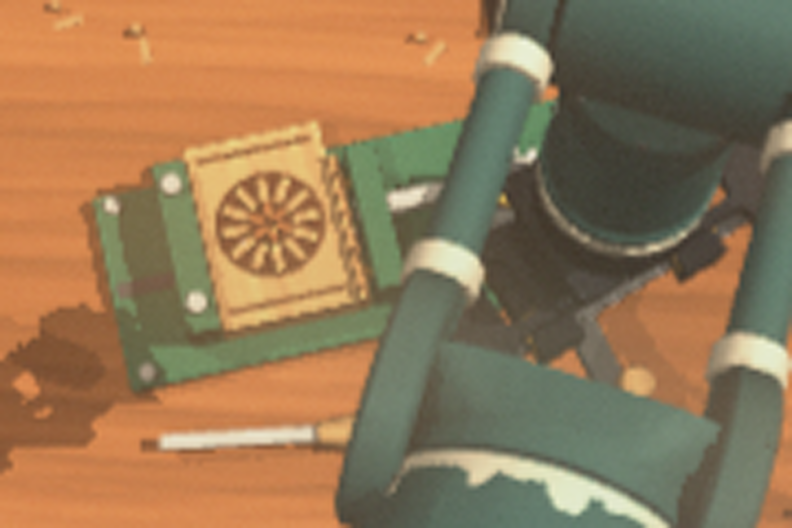

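The panel sits between pad and stop with no gap at either side. The lever tab is on the tightening side at (370,130), and the gripper is clear, so I'm handing it in.

```bash
python3 -c "
from h import *
manip.dwell(.3);print(manip.state()['contact_force']);print(order.close_job())"
```

```text
[ 0.57584843 -0.59114072 -0.95667261]
the job is handed in; nothing more can be done
None
```

I set the lever to tighten, swung the handle back freely, and clamped the panel against the stop with about 9.4 N measured on the stopped handle (in the good range by your figures). I then let go and handed the job in at about 34 s, without seeing a verdict.

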